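# Clip the tea caddy's lid shut

### The arm

A 6-joint arm with a two-finger parallel gripper is mounted at the origin on the work surface. World frame = base frame: x ahead of the robot, y to its left, z up, the work surface at z = 0. Lengths are in m, angles in degrees, forces in N, time in s.
With the tool pointing down it reaches from about 0.325 to 0.85 m from the base axis. Payload 15.5 kg.
Tool frame: the origin (TCP) lies midway between the tips of the shut fingers; the grasp point (between the pads) lies 19 mm behind it; y points along the fingers, x is the direction in which the jaws open and shut, and the axes are right-handed (so a half turn about y gives the same grasp; the last joint's range is limited). The gripper opens to 91 mm and grips with 3 to 60 N. Pads are 32 mm wide; open, the fingers measure 118 mm over their backs; the gripper's body (76 mm by 178 mm) begins 60 mm behind the grasp point.
Start: joints at [-5.472, 28.281, 77.091, -0, 74.628, -5.472], TCP at [0.625, 0, 0.214] pointing down, gripper open.
Joint ranges: [-166.48, 166.48], [-47.26, 123.95], [12.59, 153.08], [-70.14, 250.14], [6.76, 159.57], [-176.63, 176.63]. Speed limits (degrees/s): [108.29, 108.29, 147.25, 172.46, 172.46, 172.46].

### API

Orientations are given as a 3x3 rotation matrix whose columns are the frame's x, y, z axes.
In Python, from bench import ctrl gives the robot as it stands. The module is installed in compiled form; this text tells all that it offers. Calls block until the motion is done:
- ctrl.goto(position, orientation): joint-space move of the TCP to a pose.
- ctrl.move_l(position, vel=0.15, ori=None, contact_N=None): straight line of the TCP; ori=None keeps the orientation; vel is the mean speed in m/s. With contact_N (N) it stops when the force on the tool has changed by that much, and returns True; else False.
- ctrl.movej(angles): joint-space move.
- ctrl.command_gripper(opening): opening from 0.0 (shut) to 1.0 (fully open); the grip force is fixed at half the most; returns when the fingers have stopped.
- ctrl.sleep(seconds).
- ctrl.ik(position, orientation): joint angles nearest the present ones, or None.
- ctrl.read_camera(name): name is "scene" or "side" or "wrist"; returns the picture (400x640x3 uint8, blue, green, red); there is no depth.
- ctrl.camera_params(name): a dict with "fx", "fy", "cx", "cy" (pixels), "pose" (4x4, takes a point from camera to world coordinates); the wrist camera has in their place "T_tool_cam" (4x4, takes a point from camera to tool coordinates, whose origin is the TCP and whose axes are the tool frame's). Camera axes: x right, y up, looking along -z (the intrinsics and any distortion apply to the point x, -y, -z); pixel columns grow to the right and rows downward; lengths in m; the calibration is good to about 2 mm. A picture is of the moment at which its call begins: read the wrist's pose just before it. camera_params takes no time and is no camera call.
A pose or a line that the arm cannot do raises ctrl.MotionError and nothing moves.
- ctrl.sign_off(): hands the job in, once; it reports no verdict.
Readings, each from a call of its own:
- ctrl.current_t(): time.
- ctrl.current_q(): joint angles.
- ctrl.current_dq(): joint speeds.
- ctrl.current_effort(): joint torques, N m.
- ctrl.current_tool_pos(): TCP position.
- ctrl.current_eef_rot(): TCP orientation.
- ctrl.current_contact_force(): force on the tool from outside, world axes, zero at the start.
- ctrl.current_wrist_torque(): the same for the moment, N m.
- ctrl.current_grip_width(): opening from 0.0 (shut) to 1.0 (fully open).
Only numpy, scipy, OpenCV 4.12 (cv2) and the standard library are available. Lean on these libraries where they do the work, as an engineer would, in place of code of your own. Each camera call takes 0.05 s, during which the arm holds its last target.

### The job

The clip-on lid lies on the aluminium tea caddy, but the four clip sections of its rim still stand up. Press down around the rim until every one of the four sections has snapped fully shut, without crushing the tin, and leave the caddy standing in its place on the counter. Only press: do not pick anything up, and leave the gaiwan and its lid, the glass pitcher and the button of the kettle base alone.

Things in the scene. Friction and masses are not known exactly. Their poses are not given: they have to be found in the camera images.
- caddy: tea caddy: loose aluminium tin, 120 mm along its own x, 170 along its y, 78 tall, about 0.7 kg, with a white clip-on lid with a pale grey middle (outline 128 by 178 mm); origin at the centre of its underside, z up. The lid's middle, 84 by 134 mm, is fixed, its top at 82.5 mm; so are the four rim corners, top at 85.5 mm. Between the corners lie four hinged rim sections, 22 mm wide, which slope up outwards while open
- clip_near (a joint): hinge angle (rad) of the rim section on the caddy's own -x side: 0 open, 0.26 shut. 122 mm long; hinge line at x = -42 mm, 84 mm above the underside, along the lid's fixed middle; it reaches out 22 mm, 3 mm thick, with a 13 mm skirt. Pressed on its outer half it resists with 8 to 15 N at first (more near the hinge), snaps over beyond 0.14 and stays shut
- clip_far (a joint): hinge angle of the rim section on the caddy's own +x side: 0 open, 0.26 shut; 122 mm long, hinge line at x = +42 mm; otherwise as the near one
- clip_left (a joint): hinge angle of the rim section on the caddy's own +y side: 0 open, 0.26 shut; 76 mm long, hinge line at y = +67 mm; otherwise as the near one
- clip_right (a joint): hinge angle of the rim section on the caddy's own -y side: 0 open, 0.26 shut; 76 mm long, hinge line at y = -67 mm; otherwise as the near one
- clip_near_top (a point): point on the upper face of the near section, at the middle of its length, 14 mm out from its hinge line, 8 mm in from its outer edge; moves with it. Open, the outer edge's top stands about 91 mm above the counter and this point about 89 mm; shut, the whole top is level with the rim corners, 85.5 mm
- clip_far_top (a point): the same point on the far section
- clip_left_top (a point): the same point on the left section
- clip_right_top (a point): the same point on the right section
- gaiwan: bystander: white porcelain gaiwan bowl on its saucer, loose, saucer 106 mm across, 70 mm tall; origin at the centre of its underside
- gaiwan_lid: bystander: the gaiwan's white lid, loose, 80 mm across and 29 mm tall, on a round dark silicone lid rest 96 mm across and 8 mm high; origin at the centre of the lid's underside
- pitcher: bystander: round glass pitcher, loose, 86 mm across and 123 mm tall, steel spout towards its own -x, glass handle towards its own +x (out to 75 mm); origin at the centre of its underside
- kettle_base: bystander: black kettle base built into the counter, disc 160 mm across, 14 mm high (34 mm at the plug in its middle), with a switch panel that reaches 116 mm to its own -x; origin at the centre of its underside
- kettle_button (a joint): travel of the press button on the switch panel of the kettle base: 0 up, 0.005 m pressed

How it is judged:
By the outcome, as a careful person would: the job done as asked, in the order asked, and still so for the second after the job is handed in, with the robot touching nothing.
It also fails if it takes over 40 s, if anything falls off the work surface, if the arm or the gripper's body presses on something with over 40 N, if the wrist force passes 120 N, or if a joint passes its speed limit or range.

## Working session

There is one attempt and no reset: what is moved stays moved. The work goes in short steps, each a Python script; the robot and the scene stay as the last script left them, time stands still between calls to the robot, and variables do not carry over. Pictures are saved under pics/ and viewed, and the job is handed in when it is done.

```bash
mkdir -p pics
python3 - <<'E'
from bench import ctrl
import cv2,numpy as np
np.set_printoptions(precision=4,suppress=True)
for n in ["scene","side","wrist"]:
    cv2.imwrite(f"pics/{n}0.png",ctrl.read_camera(n)); print(n,ctrl.camera_params(n))
print(ctrl.current_t(),ctrl.current_eef_rot(),ctrl.current_tool_pos())
E
```

```text
scene {'fx': 367.02907219497746, 'fy': 367.02907219497746, 'cx': 318.5264656734122, 'cy': 200.142143126441, 'pose': array([[ 0.584 , -0.5766,  0.5714,  1.1645],
       [ 0.8117,  0.4246, -0.401 , -0.3828],
       [-0.0114,  0.698 ,  0.716 ,  0.8078],
       [ 0.    ,  0.    ,  0.    ,  1.    ]])}
side {'fx': 376.47057135175055, 'fy': 376.47057135175055, 'cx': 319.9511875625023, 'cy': 198.70409794702124, 'pose': array([[ 0.9373,  0.2529, -0.2398,  0.3532],
       [-0.3485,  0.6891, -0.6353, -0.5438],
       [ 0.0046,  0.6791,  0.7341,  0.7612],
       [ 0.    ,  0.    ,  0.    ,  1.    ]])}
wrist {'fx': 278.5921326887672, 'fy': 278.5921326887672, 'cx': 316.2692679537106, 'cy': 202.16386272531204, 'T_tool_cam': array([[ 1.    ,  0.0004, -0.0002,  0.0007],
       [-0.0003,  0.2725, -0.9622, -0.172 ],
       [-0.0004,  0.9622,  0.2725,  0.0781],
       [ 0.    ,  0.    ,  0.    ,  1.    ]])}
0.15 [[ 1.     -0.0009 -0.    ]
 [ 0.      0.0001  1.    ]
 [-0.0009 -1.      0.0001]] [0.6247 0.     0.2135]
```

View pics/scene0.png

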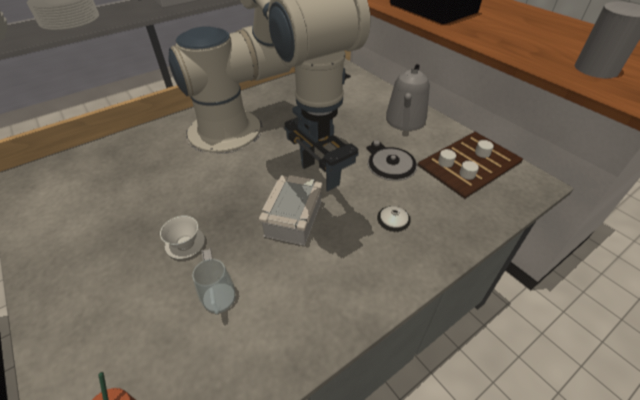

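View pics/side0.png

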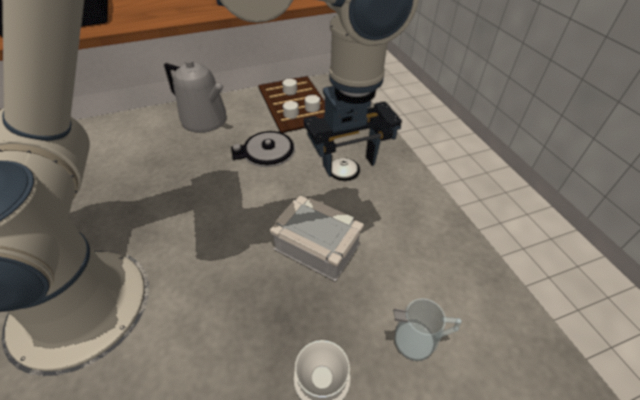

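View pics/wrist0.png

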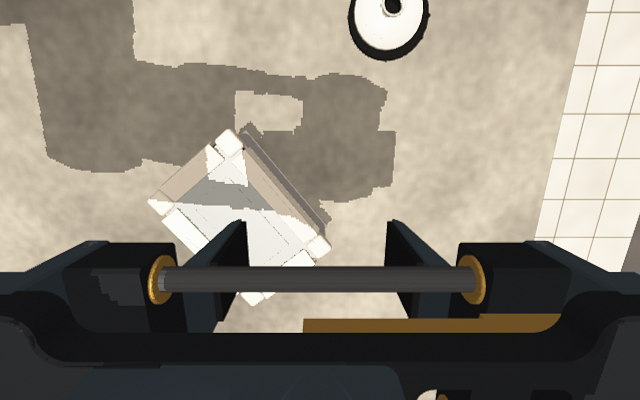

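Run:
```python
import cv2
a=cv2.imread("pics/scene0.png")[165:255,245:345];b=cv2.imread("pics/side0.png")[185:285,260:380];c=cv2.imread("pics/wrist0.png")[120:310,140:340]
cv2.imwrite("pics/sc.png",cv2.resize(a,None,fx=6,fy=6,interpolation=cv2.INTER_CUBIC))
cv2.imwrite("pics/si.png",cv2.resize(b,None,fx=6,fy=6,interpolation=cv2.INTER_CUBIC))
cv2.imwrite("pics/wr.png",cv2.resize(c,None,fx=3,fy=3,interpolation=cv2.INTER_CUBIC))
```

```text
(no output)
```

View pics/sc.png

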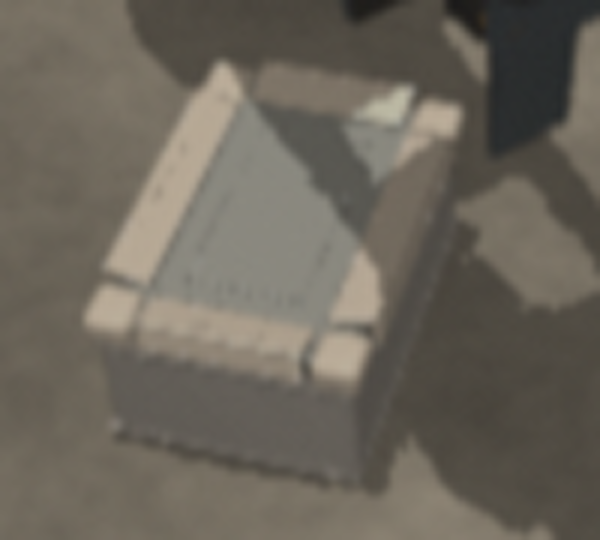

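View pics/si.png

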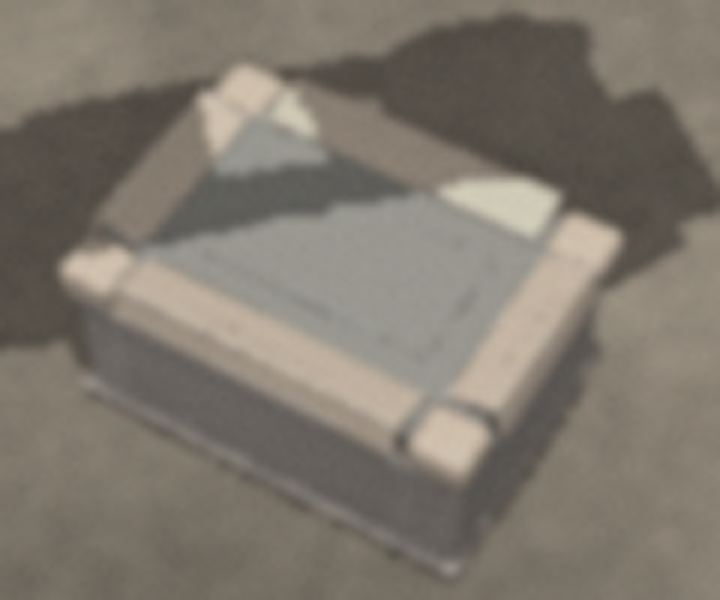

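View pics/wr.png

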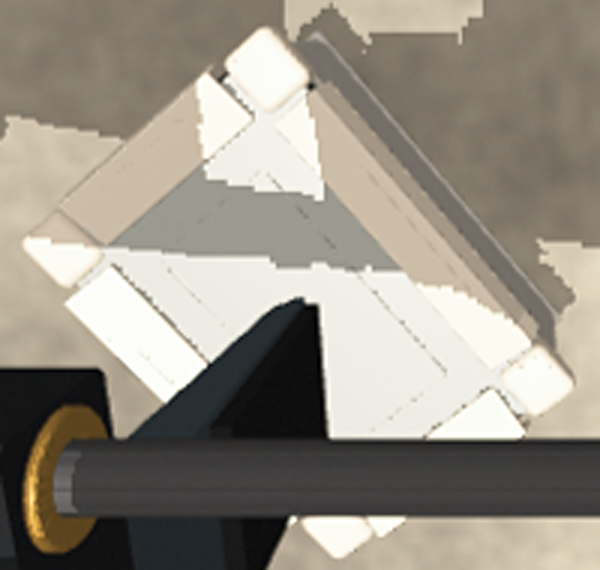

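```bash
cat > h.py <<'E'
import numpy as np, cv2
from bench import ctrl
np.set_printoptions(precision=4,suppress=True)
def campose(n):
    p=ctrl.camera_params(n)
    if n=="wrist":
        T=np.eye(4);T[:3,:3]=ctrl.current_eef_rot();T[:3,3]=ctrl.current_tool_pos();T=T@p["T_tool_cam"]
    else: T=np.array(p["pose"])
    return p,T
def proj(P,pT):
    p,T=pT
    q=(np.asarray(P)-T[:3,3])@T[:3,:3]
    return np.c_[p["cx"]+p["fx"]*q[:,0]/-q[:,2], p["cy"]+p["fy"]*q[:,1]/q[:,2]]
def pts(v,L):
    x,y,a=v;c,s=np.cos(a),np.sin(a);L=np.asarray(L,float)
    return np.c_[x+c*L[:,0]-s*L[:,1], y+s*L[:,0]+c*L[:,1], L[:,2]]
E
python3 - <<'E'
from h import *
from scipy.optimize import least_squares
# own +y = toward B? choose y axis from B to A ; corners A(?,+y)
z=.0855
C={'A':(.053,.078,z),'B':(.053,-.078,z),'C':(-.053,.078,z),'D':(-.053,-.078,z)}
W=np.array([140,120]);S=np.array([260,185]);K=np.array([245,165])
obs=[("wrist",{'A':W+np.array([267,68])/3,'C':W+np.array([63,247])/3,'B':W+np.array([537,380])/3}),
("side",{'D':S+np.array([455,440])/6,'B':S+np.array([590,240])/6,'C':S+np.array([97,268])/6,'A':S+np.array([245,92])/6}),
("scene",{'D':K+np.array([118,305])/6,'B':K+np.array([342,355])/6,'A':K+np.array([438,118])/6})]
pt={n:campose(n) for n,_ in obs}
def res(v,sel):
    return np.concatenate([(proj(pts(v,[C[k] for k in o]),pt[n])-np.array(list(o.values()))).ravel() for n,o in obs if n in sel])
for sel in (["wrist"],["side"],["scene"],["wrist","side","scene"]):
    r=least_squares(res,[.55,.03,.8],args=(sel,));print(sel,r.x[:2],np.degrees(r.x[2]),np.round(r.fun,1))
E
```

```text
['wrist'] [ 0.5404 -0.0347] 38.68568930903045 [-0.4 -0.8 -1.2  0.   1.6  1.2]
['side'] [ 0.5373 -0.0403] 39.45965896468642 [ 0.4  0.4 -0.1  0.1 -0.3 -0.2 -0.1 -0.5]
['scene'] [ 0.5433 -0.0349] 38.64722430401573 [-0.7  0.4  0.2 -0.   0.5 -0.5]
['wrist', 'side', 'scene'] [ 0.5401 -0.0355] 38.80937582078449 [-0.8  0.  -1.4  0.9  1.4  1.6  0.4 -1.6  0.3 -1.4  0.3 -2.4  0.8 -2.3
 -1.5 -0.2 -0.5 -0.7 -0.4 -1.1]
```

```bash
cat >> h.py <<'E'
POSE=(.540,-.0362,np.radians(38.9))
c,s=np.cos(POSE[2]),np.sin(POSE[2])
R=np.array([[c,0,-s],[s,0,c],[0,-1,0]])
O=.015
SEC={'near':(-.042-O,0),'far':(.042+O,0),'left':(0,.067+O),'right':(0,-.067-O)}
def press(n,N=25):
    p=pts(POSE,[(*SEC[n],.105)])[0]
    ctrl.move_l(p,vel=.12,ori=R)
    p[2]=.096; ctrl.move_l(p,vel=.05)
    f0=ctrl.current_contact_force(); log=[]
    for z in np.arange(.0935,.0815,-.001):
        p[2]=z; hit=ctrl.move_l(p,vel=.012,contact_N=N)
        f=ctrl.current_contact_force()-f0; zz=ctrl.current_tool_pos()[2]
        log.append((round(zz*1e3,1),round(f[2],1)))
        if hit or f[2]>N: break
    print(n,hit,log,'lat',f)
    p[2]=.105; ctrl.move_l(p,vel=.08)
    print('t',ctrl.current_t())
E
python3 - <<'E'
from h import *
ctrl.command_gripper(0.0)
p=pts(POSE,[(*SEC['near'],.12)])[0]
ctrl.goto(p,R); print(ctrl.current_t(),ctrl.current_grip_width())
cv2.imwrite("pics/w1.png",ctrl.read_camera("wrist"));cv2.imwrite("pics/s1.png",cv2.resize(ctrl.read_camera("side")[130:330,200:440],None,fx=3,fy=3,interpolation=cv2.INTER_CUBIC))
E
```

```text
2.3667 0.0033513666438698426
```

View pics/w1.png

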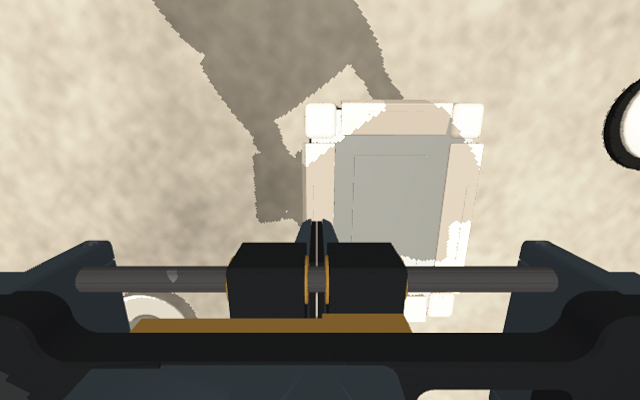

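View pics/s1.png

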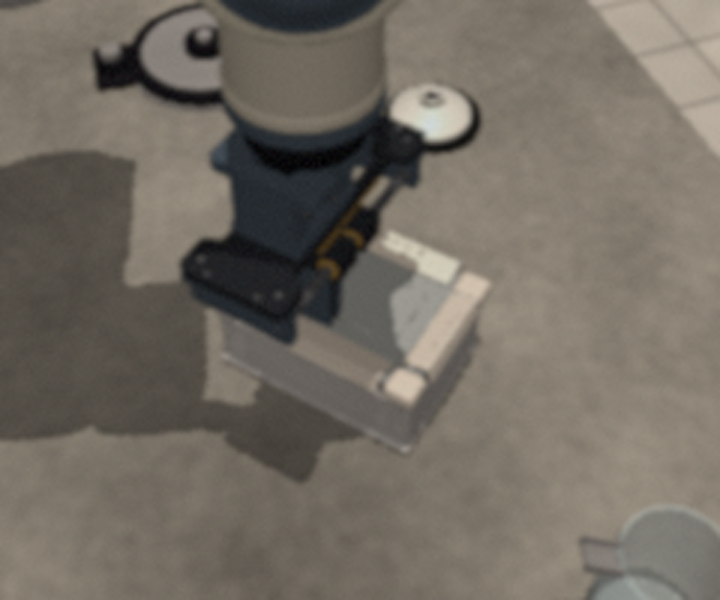

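Run:
```python
from h import *
from scipy.optimize import least_squares
cv2.imwrite("pics/w1c.png",cv2.resize(cv2.imread("pics/w1.png")[95:325,290:495],None,fx=2.6,fy=2.6))
pt=campose("wrist")
z=.0855
L=[(-.053,.078,z),(.053,.078,z)]
o=np.array([(320.5,120),(468.5,120)])
print(proj(pts(POSE,L+[(.053,-.078,z),(-.042,.067,.084),(-.042,0,.084),(.042,.067,.084)]),pt))
r=least_squares(lambda v:(proj(pts(v,L),pt)-o).ravel(),POSE);print(r.x,np.degrees(r.x[2]),r.fun)
```

```text
[[318.1972 120.987 ]
 [466.7778 120.8044]
 [440.3489 308.277 ]
 [333.2568 136.6949]
 [331.9486 223.1695]
 [448.4174 136.5479]]
[ 0.5406 -0.0349  0.6774] 38.81390554517302 [-0.3416 -0.0014  0.342   0.0493]
```

View pics/w1c.png

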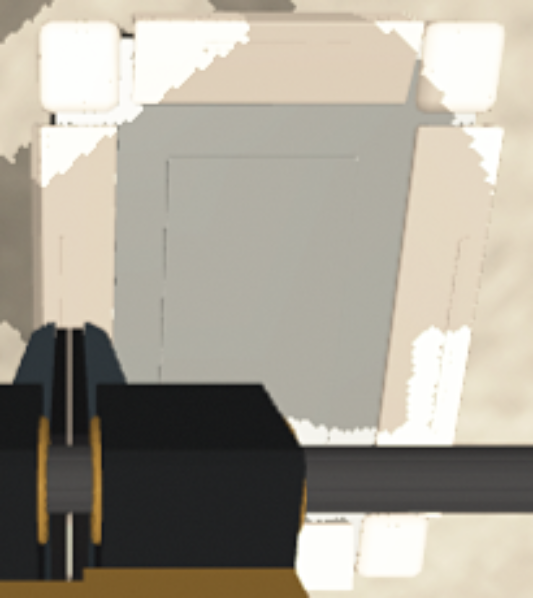

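The wrist picture confirms the pose. The rim corners at pixels (320,120) and (468,120) match the prediction within 2 px, and the fingertips at column 317 sit over the near section (columns 305–333). Pressing the near section first.

Run:
```python
from h import *
press('near')
```

```text
near False [(np.float64(93.5), np.float64(-1.2)), (np.float64(92.5), np.float64(-1.4)), (np.float64(91.4), np.float64(-0.6)), (np.float64(90.7), np.float64(6.8)), (np.float64(89.6), np.float64(4.6)), (np.float64(88.5), np.float64(-0.3)), (np.float64(87.4), np.float64(-1.6)), (np.float64(86.4), np.float64(-0.2)), (np.float64(85.6), np.float64(2.3)), (np.float64(85.4), np.float64(23.3)), (np.float64(85.2), np.float64(43.5))] lat [-11.1254   1.1111  43.5482]
t 6.35
```

```bash
python3 - <<'E'
s=open('h.py').read()
s=s.replace("np.arange(.0935,.0815,-.001)","np.r_[np.arange(.0925,.0865,-.001),np.arange(.0865,.0825,-.0005)]").replace("if hit or f[2]>N: break","if hit or f[2]>N or (zz<.0862 and f[2]>16): break").replace("round(zz*1e3,1),round(f[2],1)","float(round(zz*1e3,1)),float(round(f[2],1))")
open('h.py','w').write(s)
E
python3 - <<'E'
from h import *
for n in ('left','far','right'): press(n)
p=pts(POSE,[(-.0,-.10,.23)])[0]; p=np.array([.50,-.12,.25])
ctrl.goto(p,R)
cv2.imwrite("pics/w2.png",ctrl.read_camera("wrist"))
for n in("side","scene"):cv2.imwrite(f"pics/{n}2.png",ctrl.read_camera(n))
print(ctrl.current_t())
E
```

```text
left False [(92.5, -0.0), (91.5, -1.5), (90.7, 7.0), (89.6, 4.0), (88.5, -0.6), (87.4, -1.0), (86.4, -0.7), (86.5, -1.1), (86.0, -1.6), (85.6, 3.9), (85.5, 14.7), (85.4, 24.1)] lat [-5.4727 -0.4287 24.1235]
t 11.2667
far False [(92.5, 0.4), (91.5, 1.1), (90.7, 7.2), (89.8, 4.2), (88.4, -0.2), (87.3, 0.4), (86.4, 0.1), (86.5, 0.1), (86.0, 0.1), (85.6, 4.1), (85.6, 11.8), (85.4, 19.3)] lat [-5.0735  1.4745 19.2766]
t 16.1833
right False [(92.5, -1.4), (91.5, 0.0), (90.8, 6.5), (89.8, 5.7), (88.6, 0.2), (87.3, 0.2), (86.4, -0.2), (86.5, -0.7), (86.0, -0.7), (85.6, 3.3), (85.6, 11.8), (85.5, 19.3)] lat [-5.1494  0.4282 19.3398]
t 21.1
21.975
```

Run:
```python
import cv2
a=cv2.imread("pics/scene2.png")[165:255,245:345];b=cv2.imread("pics/side2.png")[185:285,260:380]
cv2.imwrite("pics/m2.png",cv2.hconcat([cv2.resize(a,(400,360),interpolation=cv2.INTER_CUBIC),cv2.resize(b,(400,360),interpolation=cv2.INTER_CUBIC)]))
```

```text
(no output)
```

View pics/m2.png

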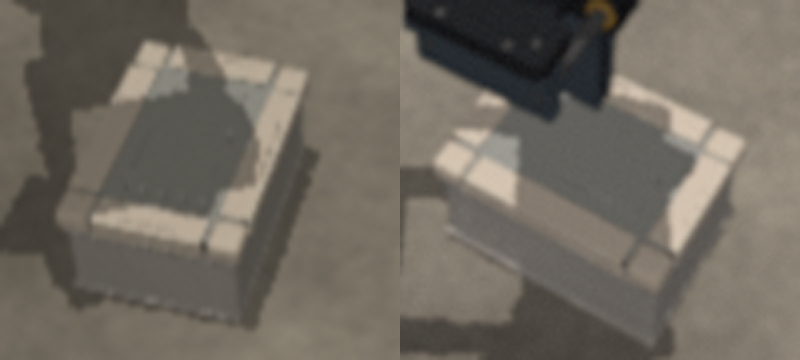

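View pics/w2.png

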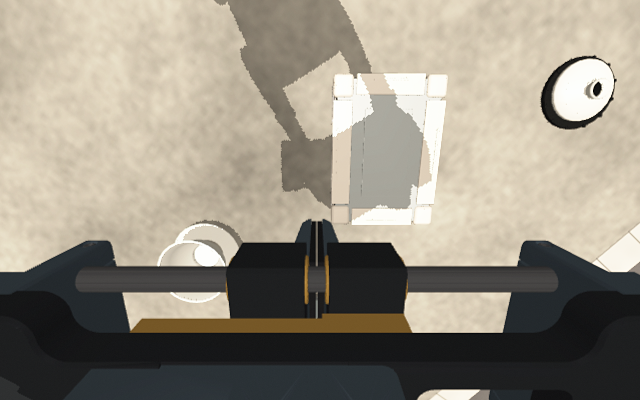

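View pics/side2.png

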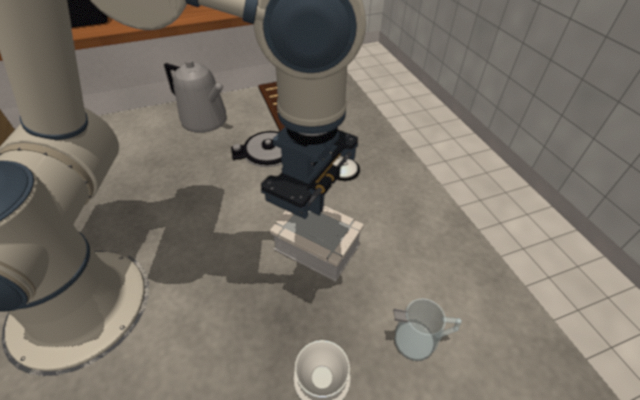

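All four sections now lie flush with the rim corners. In the wrist picture the lid is a straight rectangle, columns 333–447 and rows 73–224. The caddy, gaiwan and pitcher stand where they were. Handing in.

Run:
```python
from h import *
print(ctrl.current_contact_force(),ctrl.current_t()); ctrl.sign_off()
```

```text
[ 0.6338  0.9117 -0.301 ] 21.975
the job is handed in; nothing more can be done
```

I found the caddy in the camera images and pressed the four rim sections with the shut fingertips in the order near, left, far, right. I handed the job in at 22.0 s of the 40 s allowed.

- **Snap:** each section resisted at about 7 N in my samples, dropped to about 0 N as it snapped over, then stopped hard at 85.4–85.6 mm, the height of the rim corners.
- **Force:** the near section, my first press, reached 43.5 N at the stop, more than I intended. I tightened the stop rule, and the other three ended at 19–24 N. I don't know the tin's crush limit, but I saw no damage in the pictures.
- **Final pictures:** all four sections lie flush with the corners, and the caddy stands in its place. The gaiwan, its lid and the pitcher look unmoved. I did not check the kettle button separately; the arm did not go near it.
- **Disagreement:** the caddy positions from the three cameras differed by up to about 6 mm. A closer wrist picture confirmed the position I used to within 2 mm.

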